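# Unplug the short spectral lamps and stand them in the holder cup

### The arm

A 6-joint arm with a two-finger parallel gripper is mounted at the origin on the work surface. World frame = base frame: x ahead of the robot, y to its left, z up, the work surface at z = 0. Lengths are in mm, angles in rad, forces in N, time in s.
With the tool pointing down it reaches from about 350 to 975 mm from the base axis. Payload 7.1 kg.
Tool frame: the origin (TCP) lies at the very end of the fingers, on their centre line; the grasp point (between the pads) lies 19 mm behind it; z points along the fingers, y is the line along which they close (so a half turn about z gives the same grasp; the last joint's range is limited). The gripper opens to 88 mm and grips with 3 to 60 N. Pads are 20 mm wide; open, the fingers measure 115 mm over their backs; the gripper's body (75 mm by 178 mm) begins 61 mm behind the grasp point.
Start: joints at [-1.361, 0.423, 1.63, -0, 1.089, -0.019], TCP at [141.775, -608.691, 222.675] pointing down, gripper open.
Joint ranges: [-3, 3], [-0.9, 2.11], [0.09, 2.58], [-1.31, 4.45], [0.11, 2.69], [-2.54, 2.54]. Speed limits (rad/s): [2.39, 2.39, 3.01, 3.14, 3.14, 3.14].

### API

Orientations are given as a rotation vector (axis times angle).
In Python, from workcell import ctrl, optics gives the robot as it stands.
- The arm moves only by the shell command python3 -m jog 'ROWS'. ROWS is JSON, a list of rows, each a list of 7 numbers: the shift along the tool's x, y, z in units of 40 mm (1.0 is 40 mm), then the turn, a rotation vector about the tool's x, y, z in units of 6 degrees (1.0 is 6 degrees), then the opening, from 0 (shut) to 1 (fully open). A call has 1 to 20 rows; each row shifts and turns the commanded pose from where the row before left it, along the tool's axes as they then stand; what a row does not reach is not made up. A row lasts 1/10 s, in which the tool goes at most 50 mm and 8.59 degrees, less where a joint would pass 70% of its speed; a pose out of reach is approached as far as the arm can. A call is refused whole if a number of a shift passes 1 or a number of a turn 1, either way. A call with a gripper value outside its range is refused whole. The fingers move at their own pace and stop on an object; the grip force is fixed at half the most. Time passes only in rows, so rows that do not move let the fingers close. It gives the time, the measured TCP pose, the force, the opening and the grip force at its end, in the units of the state.
- ctrl.get_obs(): the state, without advancing time (a new reading comes with each control period).
- optics.get_image(name): name is "scene" or "side" or "wrist"; returns the picture (420x560x3 uint8, red, green, blue); there is no depth.
- optics.camera_model(name): a dict with "fov_y" (degrees; the focal length in pixels is half the picture's height over the tangent of half this angle, whatever the lens; pixels are square), "cx", "cy" (the principal point, pixels), "view" (4x4, takes a point from world to camera coordinates); the wrist camera has in their place "hand_eye" (4x4, takes a point from camera to tool coordinates, whose origin is the TCP and whose axes are the flange's). Camera axes: x right, y up, looking along -z (the intrinsics and any distortion apply to the point x, -y, -z); pixel columns grow to the right and rows downward; lengths in mm; the calibration is good to about 2 mm. A picture is of the moment at which its call begins: read the wrist's pose just before it. camera_model takes no time and is no camera call.
- ctrl.close_job(): hands the job in; it is judged then, once.
Trained networks look in the newest picture that a camera, given by its name, has taken for a name from the list of things; names that differ only in an ending like _2 or _b are one class to them, and where a whole thing is asked for, a point or a joint stands for the part that bears it (a point fixed in the world has none). Each returns a list of dicts, best first, with "conf" (0 to 1); they miss things now and then, are a little off and sometimes report something else, mostly with a low value. They report only what shows in the picture. A call takes as long as a camera call. They do not tell look-alikes from the thing itself.
- optics.masks_of(target, camera): "pixels" (420x560 bool, what is visible of it) and "extent" ([centre column, centre row, width, height] in pixels, round what is visible of it).
The state is a dict: "t": time; "qpos": joint angles; "qvel": joint speeds; "joint_torque": joint torques, N m; "ee_pos": TCP position; "orientation": TCP orientation; "ft_force": force on the tool from outside, world axes, zero at the start; "moment": the same for the moment, N m; "width": finger opening in mm; "grasp_force": force on a finger pad.
Only numpy, scipy, OpenCV 4.12 (cv2) and the standard library are available. Lean on these libraries where they do the work, as an engineer would, in place of code of your own. Each camera call takes 0.05 s, during which the arm holds its last target. There are 200 camera calls.

### The job

Switch the lamp supply off first, with the lamps still plugged in, by pushing its toggle lever right over to the back. Then pull the two short lamps out of their sprung sockets and set them both down upright in the steel cup, without dropping them. Leave the tall lamp plugged in, the supply switched off and the cup standing where it is, and do not disturb the other things on the bench.

Things in the scene. Friction and masses are not known exactly. Their poses are not given: they have to be found in the camera images.
- switch (a joint): the supply's toggle lever: 0 = ON (leans 29 deg to the supply's front), 1.0 rad = OFF (leans 29 deg to the supply's back); it starts within 0.15 rad of ON and stays where it is left
- supply: fixed grey power supply box, 130 x 110 x 60 mm high; origin at the centre of its underside, its front faces its own -x. On its top centre an aluminium block 70 x 50 x 25 mm carries the toggle lever: its pivot is 82 mm above the origin, along the box's y; the lever is a 10 mm steel rod with a black 26 mm ball
- switch_tip (a point): centre of the lever's 26 mm ball, 80 mm from the pivot; pushed from the front at about this height the lever swings to the back
- console: fixed blue lamp console, 105 x 204 mm; face slopes 0.35 rad (20 deg) down to its front (own -x); origin: centre of underside. Three sockets in a row along its y, 56 mm apart; the lamps stand square to the face, so lean 20 deg to the front. In each socket a sprung plunger snaps into a groove in the lamp's foot: a straight pull of about 10 to 16 N along the lamp's axis frees it
- socket0 (a point): centre of the mouth of the socket at the console's -y end, on the sloping face; hole 21 mm wide, 28 mm deep
- socket1 (a point): the same for the middle socket
- socket2 (a point): the same for the socket at the console's +y end
- lamp_a: short lamp, 125 mm long, about 60 g; origin: centre of its foot's underside (28 mm down its socket at the start), own z along its axis to the cap. Black foot 20 mm across up to 30 mm, metal flange 26 mm across at 30-34 mm, clear tube 17 mm across, flat-topped black cylindrical cap 22 mm across at 95-125 mm. In any one of the sockets
- lamp_b: second short lamp, exactly like lamp_a
- lamp_tall: tall lamp, 155 mm long, with a round (ball) black end 22 mm across; otherwise as the short lamps. In the remaining socket; it stays there
- cup: loose open steel holder cup, 74 mm across outside, 68 mm inside, 90 mm high, floor 5 mm thick, 0.45 kg; origin at the centre of its underside, own z up
- bottle: bystander: bottle 48 mm across, 135 mm high, close by the cup on its own +x side; origin at the centre of its underside
- lens: bystander: lens on a post, base 52 mm across, lens 48 mm across with its centre 104 mm up, top at 128 mm, close by the cup on its own -x side; origin under its base
- prism: bystander: triangular glass prism 38 mm on a side, 30 mm high, in front of the console
- eyepiece: bystander: black eyepiece 38 mm across, 46 mm high, in front of the console
- driver: bystander: screwdriver 150 mm long lying behind the console
- lenscap: bystander: flat black lens cap 44 mm across, 12 mm high, in front of the console
Not all that is in view belongs to the job. What is meant by the supply is not green, and is the smaller of those in its own colour.

How it is judged (in metres and radians):
On the way:
1. the supply is switched off (lever past 0.85 rad) while all three lamps are still plugged in (value of joint switch above 0.85 rad and distance of each of lamp_a, lamp_b, lamp_tall from where it was at the start of the episode below 0.008 m), for 0.2 s.
At the end, for the whole second after the job is handed in: Both short lamps stand foot down on the floor of the cup (foot within 34 mm of the cup's axis and 20 mm of its underside, leaning less than 0.6 rad), at rest; the cup stands upright; the lever is past 0.85 rad (off); the tall lamp is within 10 mm of where it was plugged in (horizontal distance between each of lamp_a, lamp_b and cup below 0.034 m and z of lamp_a in the frame of cup between -0.005 and 0.02 m and angle between each of lamp_a, lamp_b's own z axis and vertical below 0.6 rad and linear speed of each of lamp_a, lamp_b, cup below 0.03 m/s and z of lamp_b in the frame of cup between -0.005 and 0.02 m and value of joint switch above 0.85 rad and distance of lamp_tall from where it was at the start of the episode below 0.01 m and angle between cup's own z axis and vertical below 0.1 rad); the robot touches nothing.
It fails at once if a short lamp is dropped or thrown (moves faster than 0.8 m/s out of the gripper) ((contact force between the fingers and lamp_a below 0.05 N and linear speed of lamp_a above 0.8 m/s) or (contact force between the fingers and lamp_b below 0.05 N and linear speed of lamp_b above 0.8 m/s)).
It fails at once if the tall lamp is pulled from its seat (moved over 12 mm) (distance of lamp_tall from where it was at the start of the episode above 0.012 m).
It fails at once if the cup is knocked over or pushed over 40 mm (angle between cup's own z axis and vertical above 0.5 rad or distance of cup from where it was at the start of the episode above 0.04 m).
It fails at once if a bystander is moved over 30 mm (distance of any of bottle, lens, prism, eyepiece, driver, lenscap from where it was at the start of the episode above 0.03 m).
It fails at once if the bottle or the lens stand is knocked over (angle between any of bottle, lens's own z axis and vertical above 0.5 rad).
It also fails if it takes over 72 s, if anything falls off the work surface, if the arm or the gripper's body presses on something with over 40 N, if the wrist force passes 120 N, or if a joint passes its speed limit or range.

## Working session

There is one attempt and no reset: what is moved stays moved. The work goes in short steps, Python scripts to look and compute and a shell command to move; the robot and the scene stay as the last step left them, time stands still between calls to the robot, and variables do not carry over. Pictures are saved under pics/ and viewed, at most 13 in all, crops included, and the job is handed in when it is done.

```bash
ls; mkdir -p pics
python3 - <<'E'
from workcell import ctrl, optics
import cv2, numpy as np
np.set_printoptions(precision=4,suppress=True)
o=ctrl.get_obs(); print(o)
for n in ("scene","side","wrist"):
    im=optics.get_image(n); cv2.imwrite(f"pics/{n}0.png",im[:,:,::-1]); print(n,optics.camera_model(n))
E
```

```text
pics
{'t': 0.0, 'qpos': array([-1.361 ,  0.4238,  1.6307, -0.    ,  1.0886, -0.019 ]), 'qvel': array([-0.0023,  0.0006, -0.0009, -0.0016, -0.0005,  0.0009]), 'joint_torque': array([  0.0009, -54.4615, -27.3661,   0.0645,   0.0228,  -0.0001]), 'ee_pos': array([ 141.6852, -608.1664,  221.9159]), 'orientation': array([-3.1196, -0.3585,  0.0002]), 'ft_force': array([-0.4531,  0.1566,  0.3099]), 'moment': array([-0.0023,  0.0274, -0.0385]), 'grasp_force': 0.0, 'width': 88.05079905510556}
scene {'fov_y': 49.8027485427038, 'cx': 271.32031477290064, 'cy': 207.42540338151113, 'view': array([[   -0.8391,     0.5439,     0.0096,   413.955 ],
       [   -0.4288,    -0.6721,     0.6036,   165.3877],
       [    0.3348,     0.5024,     0.7972, -1285.8163],
       [    0.    ,     0.    ,     0.    ,     1.    ]])}
side {'fov_y': 57.820925592130386, 'cx': 285.8278782492853, 'cy': 205.90842455955448, 'view': array([[  -0.9428,   -0.3335,   -0.0022,  464.0683],
       [   0.1635,   -0.4679,    0.8685, -178.0603],
       [  -0.2906,    0.8184,    0.4957, -998.4037],
       [   0.    ,    0.    ,    0.    ,    1.    ]])}
wrist {'fov_y': 70.61776085144696, 'cx': 279.29492596232745, 'cy': 205.86596744783674, 'hand_eye': array([[   0.0006,    0.9706,    0.2406,   65.5618],
       [   1.    ,   -0.0008,    0.0008,    0.1802],
       [   0.0009,    0.2406,   -0.9706, -162.1871],
       [   0.    ,    0.    ,    0.    ,    1.    ]])}
```

View pics/scene0.png

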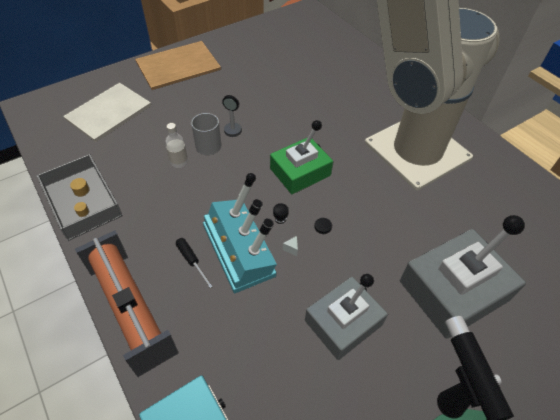

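View pics/side0.png

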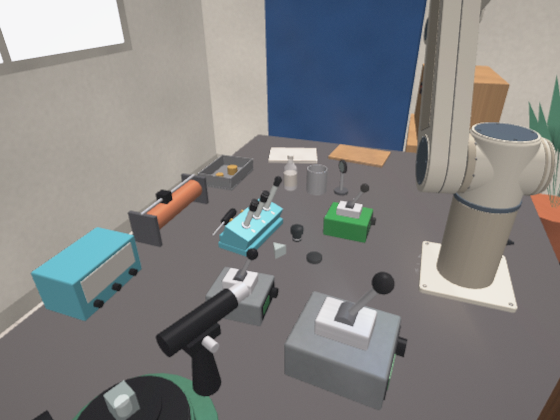

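The scene view shows the small grey supply at (345,315) with its ball at (367,280). The console is near (240,243), with lamp caps at (250,179, tall), (257,207) and (267,227). The cup is at (206,135), the bottle at (176,148) and the lens at (232,115). In the side view the supply is at (241,293), its ball at (252,254), and the cup at (317,180).

```bash
cat > h.py <<'E'
from workcell import ctrl, optics
import cv2, numpy as np
from scipy.spatial.transform import Rotation as R
from scipy.optimize import least_squares
np.set_printoptions(precision=3,suppress=True)
def cam(n):
    m=optics.camera_model(n); f=210/np.tan(np.radians(m['fov_y'])/2)
    if n=='wrist':
        o=ctrl.get_obs(); T=np.eye(4); T[:3,:3]=R.from_rotvec(o['orientation']).as_matrix(); T[:3,3]=o['ee_pos']
        V=np.linalg.inv(T@m['hand_eye'])
    else: V=m['view']
    return f,m['cx'],m['cy'],V
def proj(c,P):
    f,cx,cy,V=c; q=np.atleast_2d(P)@V[:3,:3].T+V[:3,3]
    return np.c_[cx-f*q[:,0]/q[:,2], cy+f*q[:,1]/q[:,2]]
def ray(c,uv):
    f,cx,cy,V=c; d=np.array([(uv[0]-cx)/f,-(uv[1]-cy)/f,-1])@V[:3,:3]
    return -V[:3,:3].T@V[:3,3], d/np.linalg.norm(d)
def onz(c,uv,z):
    o,d=ray(c,uv); return o+d*(z-o[2])/d[2]
def tri(obs):
    A=0;b=0
    for c,uv in obs:
        o,d=ray(c,uv); M=np.eye(3)-np.outer(d,d); A=A+M; b=b+M@o
    x=np.linalg.solve(A,b); return x,[np.linalg.norm(proj(c,x)[0]-uv) for c,uv in obs]
E
python3 - <<'E'
from h import *
import pickle
D={}
for n in ('scene','side'):
    c=cam(n)
    for t in ('supply','switch_tip','console','lamp_a','lamp_tall','cup','bottle','lens','eyepiece','prism','lenscap','driver'):
        r=optics.masks_of(t,n); D[n,t]=r
        for k in r[:4]:
            if k['conf']<.25: continue
            p=np.argwhere(k['pixels'])[:,::-1]; 
            print(n,t,round(k['conf'],2),np.array(k['extent']).round(),len(p),onz(c,p.mean(0),{'cup':45,'supply':40}.get(t,30))[:2].round() if len(p) else '')
pickle.dump(D,open('D.pkl','wb'))
for n,(u,v,w,h) in {'scene':(195,160,210,200),'side':(205,165,130,170)}.items():
    im=cv2.imread(f'pics/{n}0.png')[v:v+h,u:u+w]; s=min(800/w,600/h); print(n,s)
    cv2.imwrite(f'pics/{n}_c.png',cv2.resize(im,None,fx=3,fy=3,interpolation=cv2.INTER_CUBIC))
E
```

```text
scene supply 0.89 [465. 278. 126. 126.] 8135 [226. 366.]
scene supply 0.74 [346. 316.  84.  89.] 4069 [502. 296.]
scene switch_tip 0.92 [501. 236.  48.  41.] 607 [ 52. 335.]
scene switch_tip 0.75 [314. 132.  18.  28.] 171 [ 231. -192.]
scene switch_tip 0.74 [291. 247.  13.  19.] 196 [497.  89.]
scene switch_tip 0.61 [361. 290.  25.  30.] 236 [424. 259.]
scene console 0.66 [242. 245.  75.  89.] 3679 [604.  26.]
scene lamp_a 0.94 [259. 239.  24.  38.] 361 [542.  29.]
scene lamp_a 0.88 [250. 218.  23.  35.] 323 [532. -34.]
scene lamp_tall 0.7 [245. 195.  29.  46.] 414 [ 516. -100.]
scene cup 0.87 [207. 134.  29.  41.] 1015 [ 492. -333.]
scene cup 0.58 [281. 212.  14.  19.] 252 [472.   6.]
scene cup 0.53 [260. 238.  26.  34.] 361 [547.  38.]
scene bottle 0.71 [177. 148.  23.  44.] 660 [ 583. -344.]
scene lens 0.73 [232. 117.  18.  41.] 471 [ 391. -372.]
scene eyepiece 0.59 [280. 210.  15.  18.] 260 [464.  -4.]
scene prism 0.66 [290. 248.  11.  16.] 167 [496.  88.]
scene lenscap 0.49 [323. 224.  18.  18.] 230 [400.  83.]
scene driver 0.62 [195. 263.  36.  53.] 416 [707. -13.]
side supply 
[... 727 characters left out ...]
.]
side lens 0.54 [340. 179.  13.  34.] 208 [ 413. -401.]
side lens 0.53 [252. 228.  66.  53.] 1830 [593.  34.]
side lens 0.27 [314. 257.  16.  13.] 162 [379.  98.]
side eyepiece 0.54 [296. 232.  10.  18.] 188 [461.  -2.]
side prism 0.45 [281. 250.  11.  15.] 150 [479.  96.]
side lenscap 0.71 [250. 229.  66.  51.] 1799 [594.  34.]
side lenscap 0.64 [313. 257.  12.  10.] 155 [380.  99.]
side lenscap 0.34 [243. 287.  71.  78.] 2339 [492. 277.]
side driver 0.71 [224. 222.  27.  23.] 154 [691. -12.]
side driver 0.69 [250. 263.  23.  27.] 208 [537. 164.]
side driver 0.43 [280. 250.  11.  18.] 152 [479.  97.]
side driver 0.41 [252. 230.  62.  54.] 1806 [594.  35.]
scene 3.0
side 3.5294117647058822
```

View pics/scene_c.png

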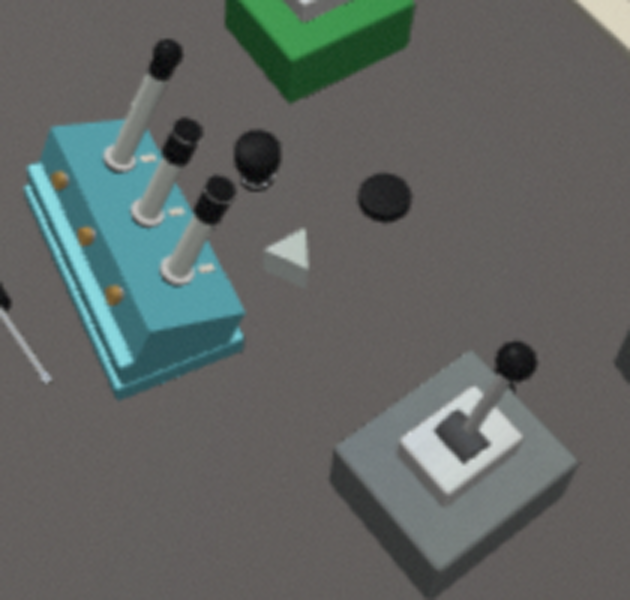

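View pics/side_c.png

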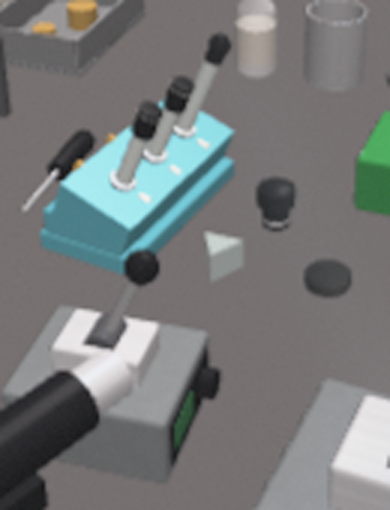

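```bash
cat > fit.py <<'E'
from h import *
import pickle
S=lambda p:np.array(p,float)/3+[195,160]; Z=lambda p:np.array(p,float)/3+[205,165]
cs,cz=cam('scene'),cam('side')
def rz(a): return R.from_rotvec([0,0,a]).as_matrix()
s_fl=S([(120,158),(148,211),(178,270)]); z_fl=Z([(186,130),(155,154),(123,180)])
s_tp=S([(167,53),(187,129),(221,187)]); z_tp=Z([(218,47),(181,87),(148,112)])
def con(p):
    M=rz(p[3]); ax=M@[-np.sin(.35),0,np.cos(.35)]
    so=[p[:3]+M@[0,56*k,0] for k in(-1,0,1)]
    return np.array(so),ax
def res(p):
    so,ax=con(p); fl=so+6*ax; tp=so+np.outer([116,97,97],ax)
    return np.r_[(proj(cs,fl)-s_fl).ravel(),(proj(cs,tp)-s_tp).ravel(),(proj(cz,fl)-z_fl).ravel(),(proj(cz,tp)-z_tp).ravel()]
r=least_squares(res,[600,0,70,0.],loss='soft_l1'); print('console mid mouth',r.x,'rms px',np.sqrt(np.mean(r.fun**2)));print(r.fun.reshape(4,3,2).round(1).tolist()); so,ax=con(r.x);print(so,ax)
print('ball',tri([(cs,S((516,361))),(cz,Z((142,267)))]))
cr=S([(474,352),(578,462),(438,570),(333,452)]); cl=Z([(62,308),(210,332)])
best=[]
for y0 in np.arange(-3,3,.5):
    def rs(p):
        # scene corners: order unknown up to rotation -> handled by yaw start
        C=np.array([(-65,-55),(-65,55),(65,55),(65,-55)]); P=np.c_[C,np.full(4,60)]@rz(p[2]).T+[p[0],p[1],0]
        return np.r_[(proj(cs,P)-cr).ravel()]
    q=least_squares(rs,[495,290,y0]); best.append((q.cost,q.x,q.fun))
best.sort(key=lambda b:b[0]); print('supply',best[0]); 
q=best[0][1]; C=np.array([(-65,-55,60),(-65,55,60),(65,55,60),(65,-55,60)])
print('side proj',(proj(cz,C@rz(q[2]).T+[q[0],q[1],0])-[205,165])*3)
print('switch tip pred',rz(q[2])@[-38.8,0,152]+[q[0],q[1],0])
D=pickle.load(open('D.pkl','rb'))
for t,h in (('cup',45),('bottle',67),('lens',64),('eyepiece',23),('lenscap',6)):
    for n,c in(('scene',cs),('side',cz)):
        k=D[n,t][0]
        if t=='lenscap' and n=='side': k=D[n,t][1]
        e=k['extent']; print(t,n,onz(c,np.array(e[:2]),h))
E
python3 fit.py
```

```text
console mid mouth [578.26   16.828  63.102  -0.162] rms px 0.5508533126138158
[[[1.3, -0.7], [0.8, -0.2], [0.2, -0.6]], [[-0.7, 0.6], [-0.1, -0.1], [-1.0, 0.2]], [[-0.2, 0.1], [0.2, 0.5], [0.2, 0.9]], [[-0.6, -0.2], [-0.2, -0.5], [-0.1, -0.3]]]
[[569.245 -38.441  63.102]
 [578.26   16.828  63.102]
 [587.275  72.098  63.102]] [-0.338  0.055  0.939]
ball (array([466.577, 290.941, 153.596]), [np.float64(0.6571226232482529), np.float64(0.580830738001348)])
supply (np.float64(6.526678749068327), array([502.185, 295.854,   0.064]), array([-0.887, -1.638,  1.382,  0.482,  0.275,  2.104, -0.833, -1.498]))
side proj [[203.806 330.789]
 [157.196 428.213]
 [ -9.105 393.473]
 [ 52.321 302.696]]
switch tip pred [463.464 293.391 152.   ]
cup scene [ 492.27  -330.529   45.   ]
cup side [ 497.708 -335.689   45.   ]
bottle scene [ 591.468 -303.869   67.   ]
bottle side [ 578.657 -303.27    67.   ]
lens scene [ 410.471 -333.692   64.   ]
lens side [ 402.607 -327.786   64.   ]
eyepiece scene [457.608 -14.612  23.   ]
eyepiece side [463.468 -11.303  23.   ]
lenscap scene [385.618  66.775   6.   ]
lenscap side [388.029  70.272   6.   ]
```

The triangulated ball, the supply, the console and the cup all agree within a few millimetres. Next I'll move out with the gripper shut.

```bash
cat >> h.py <<'E'
def want(yaw,tilt): # tool x along yaw, z down, then tilt about tool y (fingertips to +x)
    return R.from_rotvec([0,0,yaw])*R.from_rotvec([np.pi,0,0])*R.from_rotvec([0,tilt,0])
def delta(p,yaw=0,tilt=0):
    o=ctrl.get_obs(); r0=R.from_rotvec(o['orientation']); r=want(yaw,tilt)
    print('pos',o['ee_pos'],'t',o['t'],'w',o['width'],'F',o['ft_force'])
    print('turn units',np.degrees((r0.inv()*r).as_rotvec())/6,'shift units: now-axes',r0.inv().apply(np.array(p)-o['ee_pos'])/40,'final-axes',r.inv().apply(np.array(p)-o['ee_pos'])/40)
E
python3 -m jog '[[0,0,-1,0,0,0.74,0],[0,0,-1,0,0,0.74,0],[0,0,-1,0,0,0.74,0],[0.64,-0.85,0,0,0,0,0],[0.64,-0.85,0,0,0,0,0],[0.64,-0.85,0,0,0,0,0],[0.64,-0.85,0,0,0,0,0],[0.64,-0.85,0,0,0,0,0],[0.64,-0.85,0,0,0,0,0],[0.64,-0.85,0,0,0,0,0],[0.64,-0.85,0,0,0,0,0],[0.64,-0.85,0,0,0,0,0],[0.64,-0.85,0,0,0,0,0],[0.64,-0.85,0,0,0,0,0],[0.64,-0.85,0,0,0,0,0],[0,0,0,0,0,0,0]]'
python3 -c "
from h import *
delta([365,293,142])"
```

```text
t: 2.95
ee_pos: [452.7, -198.5, 342.9]
orientation: [-3.141, -0.002, -0.002]
ft_force: [-0.6, -0.2, 0.7]
width: 0.3
grasp_force: 0.0
pos [ 452.715 -198.493  342.851] t 2.95 w 0.2871933339153757 F [-0.601 -0.181  0.716]
turn units [-0.008 -0.011  0.01 ] shift units: now-axes [ -2.186 -12.286   5.029] final-axes [ -2.193 -12.287   5.021]
```

```bash
python3 -m jog '[[-0.17,-0.945,0,0,0,0,0],[-0.17,-0.945,0,0,0,0,0],[-0.17,-0.945,0,0,0,0,0],[-0.17,-0.945,0,0,0,0,0],[-0.17,-0.945,0,0,0,0,0],[-0.17,-0.945,0,0,0,0,0],[-0.17,-0.945,0,0,0,0,0],[-0.17,-0.945,0,0,0,0,0],[-0.17,-0.945,0,0,0,0,0],[-0.17,-0.945,0,0,0,0,0],[-0.17,-0.945,0,0,0,0,0],[-0.17,-0.945,0,0,0,0,0],[-0.17,-0.945,0,0,0,0,0],[0,0,1,0,0,0,0],[0,0,1,0,0,0,0],[0,0,1,0,0,0,0],[0,0,1,0,0,0,0],[0,0,1,0,0,0,0],[0,0,0,0,0,0,0]]'
python3 -c "
from h import *
delta([517,294,142])"
```

```text
t: 4.85
ee_pos: [361.3, 287.2, 138.7]
orientation: [3.136, -0.006, -0.012]
ft_force: [0.4, 0.3, 0.9]
width: 0.4
grasp_force: 0.0
pos [361.281 287.216 138.746] t 4.85 w 0.3863339950812727 F [0.42  0.281 0.939]
turn units [ 0.055  0.07  -0.039] shift units: now-axes [ 3.892 -0.185 -0.111] final-axes [ 3.893 -0.17  -0.081]
```

```bash
python3 -m jog '[[0.6,-0.17,-0.1,0,0,0,0],[0.6,0,0,0,0,0,0],[0.4,0,0,0,0,0,0],[0.4,0,0,0,0,0,0],[0.4,0,0,0,0,0,0],[0.4,0,0,0,0,0,0],[0.4,0,0,0,0,0,0],[0.35,0,0,0,0,0,0],[0.25,0,0,0,0,0,0],[0,0,0,0,0,0,0],[0,0,0,0,0,0,0]]'
python3 - <<'E'
from h import *
for n in('scene','side'):
    cv2.imwrite(f'pics/{n}1.png',optics.get_image(n)[:,:,::-1])
a=cv2.imread('pics/scene1.png')[230:370,290:430];b=cv2.imread('pics/side1.png')[215:355,185:325]
cv2.imwrite('pics/sw1.png',cv2.resize(np.hstack([a,b]),None,fx=2.8,fy=2.8,interpolation=cv2.INTER_CUBIC))
E
```

```text
t: 5.95
ee_pos: [514.7, 295.5, 146.1]
orientation: [3.14, -0.006, -0.006]
ft_force: [-4.7, -1.4, 1.9]
width: 0.5
grasp_force: 2.4
```

View pics/sw1.png

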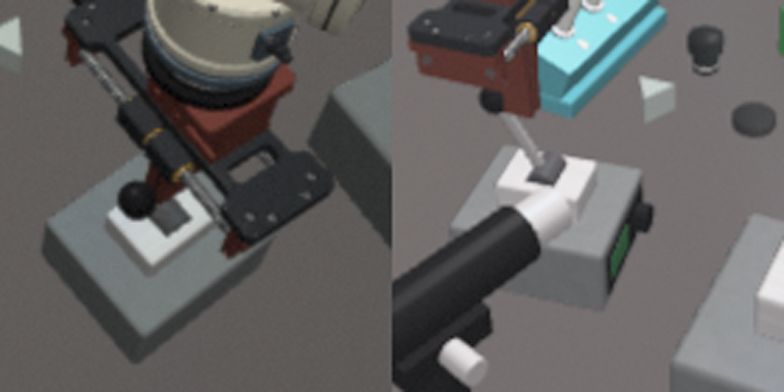

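The lever now leans to the back, with the ball at scene crop (137,200) and side crop (491,99). I'll triangulate it to get the angle.

```bash
python3 - <<'E'
from h import *
x,e=tri([(cam('scene'),np.array([137,200])/2.8+[290,230]),(cam('side'),np.array([99,99])/2.8+[185,215])]);print(x,e)
E
python3 -m jog '[[0.12,0,0,0,0,0,0],[0.1,0,0,0,0,0,0],[0,0,0,0,0,0,0],[0,0,0,0,0,0,0]]'
```

```text
[539.077 297.279 151.494] [np.float64(0.3124879867661638), np.float64(0.26271162983099766)]
t: 6.45
ee_pos: [515.8, 295.2, 145.8]
orientation: [3.137, -0.007, -0.029]
ft_force: [-32.5, 0.9, 19.7]
width: 0.6
grasp_force: 16.9
```

The lever is on its back stop: 32 N with no further travel, and the ball about 77 mm from its start. I'll back off and rise.

```bash
python3 -m jog '[[-0.5,0,0,0,0,0,0],[-1,0,0,0,0,0,0],[-0.5,0,-1,0,0,0,0],[0,0,-1,0,0,0,0],[0,0,-1,0,0,0,0],[0,0,-1,0,0,0,0.5],[0,0,0,0,0,0,0.5]]'
cat >> h.py <<'E'
M2=np.array([587.3,72.1,63.1]); M1=np.array([578.3,16.8,63.1]); AX=np.array([-.338,.055,.939])
E
python3 -c "
from h import *
delta(M2+170*AX,-.162,.35)"
```

```text
t: 7.15
ee_pos: [447.9, 298.3, 312.9]
orientation: [-3.135, 0.005, -0.016]
ft_force: [0.5, 1.0, -0.3]
width: 13.0
grasp_force: 0.0
pos [447.897 298.304 312.93 ] t 7.15 w 12.966519866811467 F [ 0.525  1.043 -0.341]
turn units [-0.331  3.243  1.486] shift units: now-axes [2.044 5.428 2.242] final-axes [1.947 5.02  3.111]
```

```bash
python3 -m jog '[[0.34,0.905,0,0,0,0,0.46],[0.34,0.905,0,0,0,0,0.46],[0.34,0.905,0,0,0,0,0.46],[0.34,0.905,0,0,0,0,0.46],[0.34,0.905,0,0,0,0,0.46],[0.34,0.905,0,0,0,0,0.46],[0,0,0.5,-0.08,0.81,0.37,0.46],[0,0,0.5,-0.08,0.81,0.37,0.46],[0,0,0.5,-0.08,0.81,0.37,0.46],[0,0,0.5,-0.08,0.81,0.37,0.46],[0,0,0,0,0,0,0.46],[0,0,0,0,0,0,0.46]]'
python3 - <<'E'
from h import *
delta(M2+170*AX,-.162,.35)
c=cam('wrist'); im=optics.get_image('wrist'); 
o=im[:,:,::-1].copy()
cv2.imwrite('pics/w1raw.png',o)
for M,L in((M2,97),(M1,97),(M1*2-M2,127)):
    for s in (4,67,L):
        u=proj(c,M+s*AX)[0]; print(u); cv2.circle(o,tuple(u.round().astype(int)),3,(0,0,255),1)
cv2.imwrite('pics/w1.png',o)
print(proj(c,[493,-333,90]))
E
```

```text
t: 8.35
ee_pos: [535.5, 77.5, 227.7]
orientation: [3.054, -0.242, 0.521]
ft_force: [0.8, -1.1, 0.4]
width: 40.3
grasp_force: 0.0
pos [535.538  77.546 227.669] t 8.35 w 40.31240293554679 F [ 0.756 -1.095  0.378]
turn units [0.06  0.112 0.044] shift units: now-axes [-0.188 -0.075  0.064] final-axes [-0.189 -0.073  0.062]
[275.967 196.682]
[275.6   211.645]
[275.362 221.353]
[325.07 196.83]
[335.49  211.805]
[342.25  221.518]
[374.07  196.976]
[395.228 211.965]
[426.289 233.969]
[[666.376 219.994]]
```

View pics/w1.png

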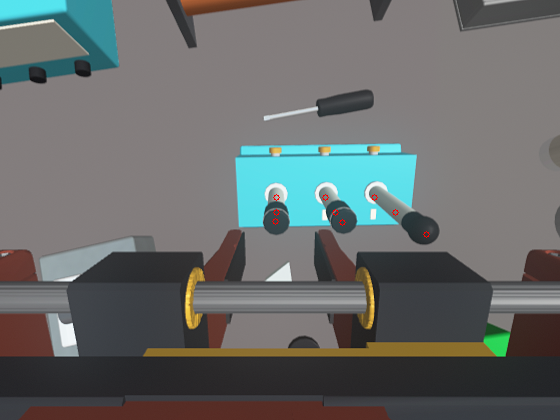

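The projections land on all three lamps within about 3 px, and the round-ended tall lamp is the right-hand one at (424,230). The left lamp, socket2 at (276,220), is centred between the fingers. I'll make the small correction and descend.

```bash
python3 -m jog '[[-0.12,-0.05,0.2,0.06,0.11,0.04,0.46],[0,0,0.6,0,0,0,0.46],[0,0,0.6,0,0,0,0.46],[0,0,0.6,0,0,0,0.46],[0,0,0.5,0,0,0,0.46],[0,0,0.2,0,0,0,0.46],[0,0,0,0,0,0,0.46],[0,0,0,0,0,0,0.46]]'
python3 -c "
from h import *
delta(M2+63*AX,-.162,.35)"
```

```text
t: 9.2
ee_pos: [568.9, 74.1, 125.7]
orientation: [3.055, -0.25, 0.545]
ft_force: [-0.2, 0.2, -0.1]
width: 40.2
grasp_force: 0.0
pos [568.889  74.087 125.66 ] t 9.2 w 40.15006422664652 F [-0.171  0.203 -0.135]
turn units [-0.003 -0.03  -0.013] shift units: now-axes [-0.102 -0.025  0.053] final-axes [-0.102 -0.025  0.053]
```

```bash
python3 -m jog '[[-0.03,-0.0,0,0,0,0,0],[0,0,0,0,0,0,0],[0,0,0,0,0,0,0],[0,0,0,0,0,0,0],[0,0,0,0,0,0,0],[0,0,0,0,0,0,0]]'
```

```text
t: 9.8
ee_pos: [567.3, 74.4, 125.0]
orientation: [3.056, -0.25, 0.545]
ft_force: [-2.5, 0.8, 6.9]
width: 21.4
grasp_force: 30.0
```

```bash
python3 -m jog '[[0,0,-0.1,0,0,0,0],[0,0,-0.1,0,0,0,0],[0,0,-0.15,0,0,0,0],[0,0,-0.2,0,0,0,0],[0,0,-0.25,0,0,0,0],[0,0,-0.4,0,0,0,0],[0,0,-0.6,0,0,0,0],[0,0,-0.8,0,0,0,0],[0,0,-0.8,0,0,0,0],[0,0,-0.8,0,0,0,0],[0,0,0,0,0,0,0]]'
python3 - <<'E'
from h import *
cv2.imwrite('pics/w2.png',optics.get_image('wrist')[:,:,::-1])
delta([478,-333,250],0,0)
E
```

```text
t: 10.9
ee_pos: [510.6, 84.1, 286.9]
orientation: [3.056, -0.25, 0.555]
ft_force: [0.0, 0.4, -0.2]
width: 21.2
grasp_force: 30.0
pos [510.146  83.877 284.709] t 10.95 w 21.59605098437938 F [ 0.662  0.519 -0.536]
turn units [ 0.254 -3.4   -1.542] shift units: now-axes [ 0.545 10.417  1.102] final-axes [-0.804 10.422  0.868]
```

View pics/w2.png

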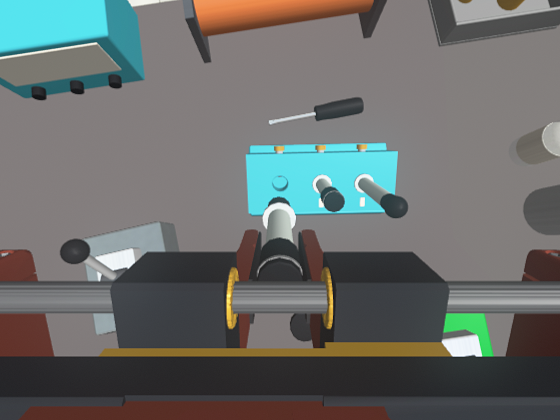

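The lamp is held straight in the fingers, cap at about (280,262) and foot at (278,205). Socket2 is empty, and the lever at (75,250) is still to the back. I'll raise it, straighten it and take it over the cup.

```bash
python3 -m jog '[[0,0,-0.6,0.064,-0.85,-0.386,0],[0,0,-0.6,0.064,-0.85,-0.386,0],[0,0,-0.6,0.064,-0.85,-0.386,0],[0,0,-0.6,0.064,-0.85,-0.386,0],[0,0.85,0,0,0,0,0],[0,0.9,0,0,0,0,0],[0,0.9,0,0,0,0,0],[0,0.9,0,0,0,0,0],[0,0.9,0,0,0,0,0],[0,0.9,0,0,0,0,0],[0,0.9,0,0,0,0,0],[0,0.9,0,0,0,0,0],[0,0.9,0,0,0,0,0],[0,0.9,0,0,0,0,0],[0,0.9,0,0,0,0,0],[0,0.5,0,0,0,0,0],[0,0,0,0,0,0,0],[0,0,0,0,0,0,0]]'
python3 - <<'E'
from h import *
delta([478,-333,300],0,0)
c=cam('wrist');im=optics.get_image('wrist');o=im[:,:,::-1].copy();
ob=ctrl.get_obs();r=R.from_rotvec(ob['orientation']);
for q in ([-3,0,91],[-3,0,57],[-3,0,-4]):
    u=proj(c,ob['ee_pos']+r.apply(q))[0];print(u);cv2.circle(o,tuple(u.round().astype(int)),3,(0,0,255),1)
t=np.linspace(0,2*np.pi,60)
for cx,cy,rad,z,col in((494.5,-333,34,90,(0,255,0)),(494.5,-333,34,5,(0,255,255)),(585,-304,24,0,(255,0,0)),(407,-331,26,0,(255,0,0))):
    for u in proj(c,np.c_[cx+rad*np.cos(t),cy+rad*np.sin(t),0*t+z]): cv2.circle(o,tuple(u.round().astype(int)),1,col,-1)
cv2.imwrite('pics/w3.png',o)
E
```

```text
t: 12.75
ee_pos: [489.0, -326.9, 374.6]
orientation: [-3.141, 0.001, 0.01]
ft_force: [0.2, 0.7, -0.3]
width: 21.5
grasp_force: 30.0
pos [ 488.962 -326.89   374.609] t 12.75 w 21.45528383827363 F [ 0.192  0.663 -0.344]
turn units [-0.006  0.059 -0.007] shift units: now-axes [-0.262  0.154  1.867] final-axes [-0.274  0.153  1.865]
[278.876 212.116]
[278.762 223.639]
[278.446 255.543]
```

View pics/w3.png

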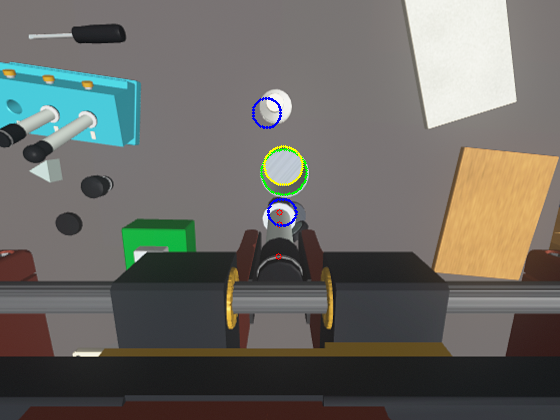

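The cup overlay matches the picture at (284,168), so its position is confirmed. Foot and flange are roughly on axis at (279,215). I'll lower the lamp to just above the floor on the −x side.

```bash
python3 -m jog '[[-0.12,0.07,0.5,0,0.06,0,0],[-0.12,0.08,0.7,0,0,0,0],[0,0,0.8,0,0,0,0],[0,0,0.8,0,0,0,0],[0,0,0.8,0,0,0,0],[0,0,0.8,0,0,0,0],[0,0,0.6,0,0,0,0],[0,0,0.4,0,0,0,0],[0,0,0.4,0,0,0,0],[0,0,0.3,0,0,0,0],[0,0,0,0,0,0,0],[0,0,0,0,0,0,0]]'
python3 -c "
from h import *
delta([479.5,-333,98],0,0)"
```

```text
t: 14.0
ee_pos: [480.2, -333.2, 132.0]
orientation: [3.141, 0.001, 0.003]
ft_force: [-0.5, -0.3, 0.3]
width: 21.5
grasp_force: 30.0
pos [ 480.24  -333.207  132.008] t 14.0 w 21.53266791341105 F [-0.535 -0.256  0.271]
turn units [ 0.009 -0.016  0.006] shift units: now-axes [-0.02  -0.006  0.85 ] final-axes [-0.018 -0.005  0.85 ]
```

```bash
python3 -m jog '[[0,0,0.25,0,0,0,0],[0,0,0.2,0,0,0,0],[0,0,0.15,0,0,0,0],[0,0,0.1,0,0,0,0],[0,0,0.05,0,0,0,0],[0,0,0,0,0,0,0],[0,0,0,0,0,0,0]]'
```

```text
t: 14.7
ee_pos: [480.0, -333.8, 101.7]
orientation: [3.141, -0.0, 0.003]
ft_force: [-0.1, 0.3, -0.2]
width: 21.5
grasp_force: 30.0
```

```bash
python3 -m jog '[[0,0,0.05,0,0,0,0],[0,0,0,0,0,0,0],[0,0,0,0,0,0,0]]'
```

```text
t: 15.0
ee_pos: [480.0, -333.8, 99.7]
orientation: [3.141, -0.0, 0.002]
ft_force: [0.2, 1.0, -0.6]
width: 21.2
grasp_force: 30.0
```

```bash
python3 -m jog '[[0,0,0.03,0,0,0,0],[0,0,0.03,0,0,0,0],[0,0,0,0,0,0,0],[0,0,0,0,0,0,0]]'
```

```text
t: 15.4
ee_pos: [479.9, -333.7, 97.1]
orientation: [3.141, -0.0, 0.002]
ft_force: [0.4, 0.3, 0.1]
width: 21.5
grasp_force: 30.0
```

```bash
python3 -m jog '[[0,0,0.03,0,0,0,0],[0,0,0.03,0,0,0,0],[0,0,0,0,0,0,0],[0,0,0,0,0,0,0]]'
```

```text
t: 15.8
ee_pos: [479.9, -333.7, 94.8]
orientation: [3.141, -0.0, 0.002]
ft_force: [0.7, 0.5, -1.5]
width: 21.5
grasp_force: 30.0
```

```bash
python3 -m jog '[[0,0,0.03,0,0,0,0],[0,0,0.02,0,0,0,0],[0,0,0,0,0,0,0],[0,0,0,0,0,0,0]]'
```

```text
t: 16.2
ee_pos: [480.4, -334.0, 93.6]
orientation: [3.14, -0.0, 0.004]
ft_force: [-1.3, 0.9, 5.6]
width: 21.8
grasp_force: 30.0
```

Contact at 5.6 N. I'll release with a partial opening and rise.

```bash
python3 -m jog '[[0,0,-0.02,0,0,0,0.3],[0,0,0,0,0,0,0.4],[0,0,0,0,0,0,0.46],[0,0,0,0,0,0,0.46],[0,0,-0.15,0,0,0,0.46],[0,0,-0.3,0,0,0,0.46],[0,0,-0.6,0,0,0,0.46],[0,0,-1,0,0,0,0.46],[0,0,-1,0,0,0,0.46],[0,0,-1,0,0,0,0.46],[0,0,-1,0,0,0,0.46],[0,0,-1,0,0,0,0.46],[0,0,0,0,0,0,0.46]]'
python3 - <<'E'
from h import *
c=cam('wrist');o=optics.get_image('wrist')[:,:,::-1]
u=proj(c,[494.5,-333,60])[0].round().astype(int);print(u)
side=optics.get_image('side')[130:210,270:370,::-1]
x=max(u[0]-100,0);y=max(u[1]-110,0);print(x,y)
a=cv2.resize(o[y:y+160,x:x+200],(500,400)); b=cv2.resize(side,(300,240)); b=np.vstack([b,np.zeros((160,300,3),np.uint8)])
cv2.imwrite('pics/cup1.png',np.hstack([a,b]))
delta(M1+160*AX,-.162,.35)
E
```

```text
t: 17.5
ee_pos: [481.9, -335.1, 343.2]
orientation: [3.134, -0.0, 0.017]
ft_force: [0.1, -0.0, 0.7]
width: 40.0
grasp_force: 0.0
[277 171]
177 61
pos [ 479.769 -333.624  337.387] t 17.6 w 40.59883625713832 F [-0.298  0.26  -0.15 ]
turn units [-0.248  3.295  1.533] shift units: now-axes [ 1.097 -8.989  3.081] final-axes [-1.394 -9.042  2.793]
```

View pics/cup1.png

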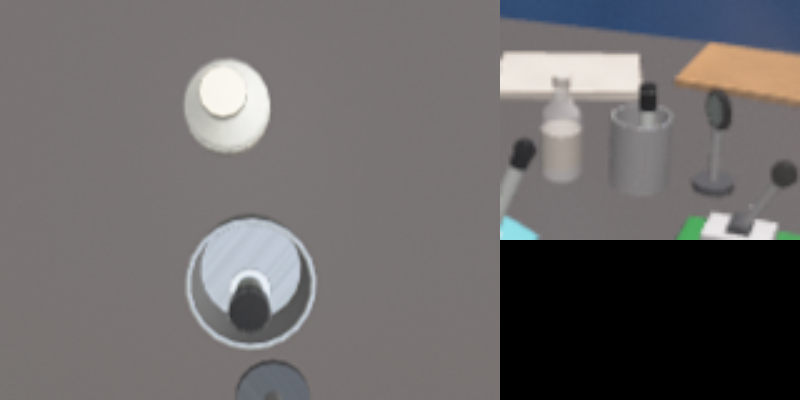

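The first lamp stands upright on the −x side of the cup, with its cap at crop (250,303), and the bottle and lens are untouched. Now the middle lamp.

```bash
python3 -m jog '[[0.11,-0.9,0,0,0,0,0.46],[0.11,-0.9,0,0,0,0,0.46],[0.11,-0.9,0,0,0,0,0.46],[0.11,-0.9,0,0,0,0,0.46],[0.11,-0.9,0,0,0,0,0.46],[0.11,-0.9,0,0,0,0,0.46],[0.11,-0.9,0,0,0,0,0.46],[0.11,-0.9,0,0,0,0,0.46],[0.11,-0.9,0,0,0,0,0.46],[0.11,-0.9,0,0,0,0,0.46],[0,0,0.3,-0.062,0.824,0.383,0.46],[0,0,0.3,-0.062,0.824,0.383,0.46],[0,0,0.3,-0.062,0.824,0.383,0.46],[0,0,0.3,-0.062,0.824,0.383,0.46],[0,0,0,0,0,0,0.46],[0,0,0,0,0,0,0.46]]'
python3 -c "
from h import *
delta(M1+160*AX,-.162,.35)"
```

```text
t: 19.2
ee_pos: [529.0, 25.8, 287.3]
orientation: [3.059, -0.246, 0.531]
ft_force: [-0.0, -0.5, 0.4]
width: 40.3
grasp_force: 0.0
pos [529.046  25.797 287.3  ] t 19.2 w 40.29139407977943 F [-0.009 -0.504  0.423]
turn units [-0.01   0.06   0.012] shift units: now-axes [-0.734  0.025  1.701] final-axes [-0.745  0.024  1.696]
```

```bash
python3 -m jog '[[-0.34,0.02,0.4,-0.01,0.06,0.01,0.46],[-0.33,0.01,0.4,0,0,0,0.46],[0,0,0.6,0,0,0,0.46],[0,0,0.3,0,0,0,0.46],[0,0,0,0,0,0,0.46],[0,0,0,0,0,0,0.46]]'
python3 - <<'E'
from h import *
delta(M1+67*AX,-.162,.35)
c=cam('wrist');im=optics.get_image('wrist')[:,:,::-1].copy()
for s in(6,97): print(s,proj(c,M1+s*AX))
cv2.imwrite('pics/w5.png',im)
E
```

```text
t: 19.8
ee_pos: [528.7, 24.7, 215.4]
orientation: [3.055, -0.25, 0.546]
ft_force: [-0.5, -1.1, 0.3]
width: 40.4
grasp_force: 0.0
pos [528.717  24.71  215.423] t 19.8 w 40.35456118327083 F [-0.514 -1.109  0.283]
turn units [-0.001 -0.033 -0.013] shift units: now-axes [-0.134 -0.004  2.333] final-axes [-0.126 -0.004  2.333]
6 [[279.372 199.387]]
97 [[279.299 224.095]]
```

View pics/w5.png

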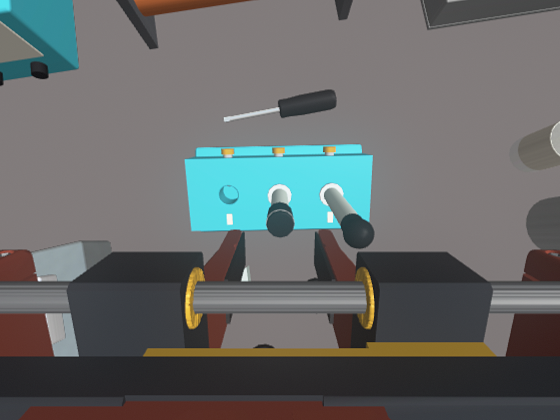

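The middle lamp is centred at (280,222) and the right finger is clear of the tall lamp. I'll descend and grip.

```bash
python3 -m jog '[[-0.07,0,0.4,0,-0.03,0,0.46],[0,0,0.5,0,0,0,0.46],[0,0,0.5,0,0,0,0.46],[0,0,0.5,0,0,0,0.46],[0,0,0.4,0,0,0,0.46],[0,0,0,0,0,0,0.46],[0,0,0,0,0,0,0.46],[0,0,0,0,0,0,0],[0,0,0,0,0,0,0],[0,0,0,0,0,0,0],[0,0,0,0,0,0,0],[0,0,0,0,0,0,0],[0,0,0,0,0,0,0]]'
python3 -c "
from h import *
delta(M1+67*AX,-.162,.35)"
```

```text
t: 21.15
ee_pos: [557.0, 20.3, 128.4]
orientation: [3.056, -0.25, 0.543]
ft_force: [-2.6, 0.3, 7.2]
width: 21.7
grasp_force: 30.0
pos [557.004  20.268 128.391] t 21.15 w 21.670972781985522 F [-2.558  0.261  7.191]
turn units [-0.005 -0.018 -0.013] shift units: now-axes [-0.053  0.     0.044] final-axes [-0.052  0.     0.044]
```

```bash
python3 -m jog '[[0,0,-0.1,0,0,0,0],[0,0,-0.1,0,0,0,0],[0,0,-0.15,0,0,0,0],[0,0,-0.2,0,0,0,0],[0,0,-0.25,0,0,0,0],[0,0,-0.4,0,0,0,0],[0,0,-0.6,0,0,0,0],[0,0,-0.8,0,0,0,0],[0,0,-0.8,0,0,0,0],[0,0,-0.8,0,0,0,0],[0,0,-0.6,0.064,-0.85,-0.386,0],[0,0,-0.6,0.064,-0.85,-0.386,0],[0,0,-0.6,0.064,-0.85,-0.386,0],[0,0,-0.6,0.064,-0.85,-0.386,0],[0,0,0,0,0,0,0],[0,0,0,0,0,0,0]]'
python3 -c "
from h import *
delta([510.5,-333.5,380])"
```

```text
t: 22.75
ee_pos: [479.1, 32.3, 378.3]
orientation: [3.141, -0.002, -0.007]
ft_force: [0.4, -0.7, -1.0]
width: 21.0
grasp_force: 30.0
pos [479.057  32.33  378.344] t 22.75 w 21.014958723370736 F [ 0.408 -0.65  -1.042]
turn units [ 0.006  0.043 -0.011] shift units: now-axes [ 0.797  9.145 -0.039] final-axes [ 0.786  9.146 -0.041]
```

```bash
python3 -m jog '[[0.08,0.915,0,0,0.04,0,0],[0.08,0.915,0,0,0,0,0],[0.08,0.915,0,0,0,0,0],[0.08,0.915,0,0,0,0,0],[0.08,0.915,0,0,0,0,0],[0.08,0.915,0,0,0,0,0],[0.08,0.915,0,0,0,0,0],[0.08,0.915,0,0,0,0,0],[0.08,0.915,0,0,0,0,0],[0.07,0.91,0,0,0,0,0],[0,0,0,0,0,0,0],[0,0,0,0,0,0,0]]'
python3 - <<'E'
from h import *
delta([511,-333.5,140])
c=cam('wrist');o=optics.get_image('wrist')[:,:,::-1].copy();cv2.imwrite('pics/w6.png',o)
ob=ctrl.get_obs();r=R.from_rotvec(ob['orientation'])
print([proj(c,ob['ee_pos']+r.apply(q))[0] for q in([0,0,93],[0,0,61])],proj(c,[[480,-333.7,128],[494.5,-333,5]]))
E
```

```text
t: 23.95
ee_pos: [509.6, -333.0, 377.0]
orientation: [-3.141, 0.003, 0.006]
ft_force: [-0.2, 1.2, -0.9]
width: 21.4
grasp_force: 30.0
pos [ 509.637 -333.013  376.977] t 23.95 w 21.39025272105762 F [-0.187  1.152 -0.937]
turn units [-0.008  0.038 -0.019] shift units: now-axes [0.058 0.017 5.924] final-axes [0.034 0.012 5.924]
[array([278.678, 208.175]), array([278.551, 218.351])] [[280.112 200.554]
 [279.657 177.349]]
```

View pics/w6.png

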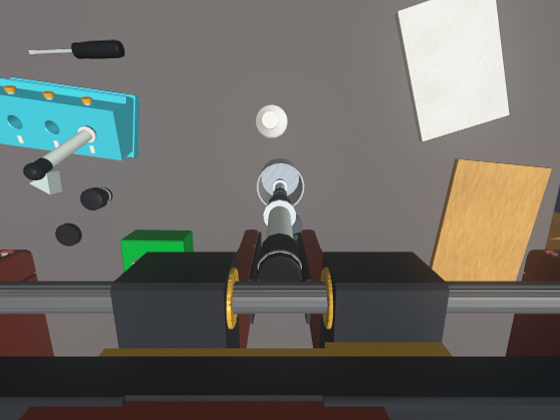

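The second lamp is held straight, flange at (279,214), and the tall lamp is still plugged in. The first lamp stands in the cup just behind. I'll lower this one on the +x side.

```bash
python3 -m jog '[[-0.02,0.01,0.6,0,0.03,0,0],[0,0,0.8,0,0,0,0],[0,0,0.8,0,0,0,0],[0,0,0.8,0,0,0,0],[0,0,0.8,0,0,0,0],[0,0,0.6,0,0,0,0],[0,0,0.4,0,0,0,0],[0,0,0.4,0,0,0,0],[0,0,0.4,0,0,0,0],[0,0,0.3,0,0,0,0],[0,0,0,0,0,0,0],[0,0,0,0,0,0,0]]'
```

```text
t: 25.2
ee_pos: [510.4, -333.4, 143.1]
orientation: [3.141, 0.001, 0.002]
ft_force: [0.5, -0.5, 0.8]
width: 21.4
grasp_force: 30.0
```

```bash
python3 -m jog '[[-0.03,0,0.3,0,0,0,0],[0,0,0.3,0,0,0,0],[0,0,0.2,0,0,0,0],[0,0,0.15,0,0,0,0],[0,0,0.05,0,0,0,0],[0,0,0.03,0,0,0,0],[0,0,0.03,0,0,0,0],[0,0,0,0,0,0,0],[0,0,0,0,0,0,0]]'
```

```text
t: 26.1
ee_pos: [509.2, -334.1, 100.7]
orientation: [3.141, -0.0, 0.002]
ft_force: [-0.8, -0.5, -0.9]
width: 21.4
grasp_force: 30.0
```

```bash
python3 -m jog '[[0,0,0.03,0,0,0,0],[0,0,0.03,0,0,0,0],[0,0,0,0,0,0,0],[0,0,0,0,0,0,0]]'
```

```text
t: 26.5
ee_pos: [509.1, -334.0, 98.0]
orientation: [3.141, -0.0, 0.002]
ft_force: [-0.5, -0.0, -0.6]
width: 21.4
grasp_force: 30.0
```

```bash
python3 -m jog '[[0,0,0.03,0,0,0,0],[0,0,0,0,0,0,0],[0,0,0,0,0,0,0]]'
```

```text
t: 26.8
ee_pos: [509.5, -334.2, 97.7]
orientation: [3.141, -0.0, 0.003]
ft_force: [-1.4, 0.6, 6.7]
width: 21.5
grasp_force: 30.0
```

Contact at 6.7 N, so I'll release and rise.

```bash
python3 -m jog '[[0,0,-0.02,0,0,0,0.3],[0,0,0,0,0,0,0.4],[0,0,0,0,0,0,0.46],[0,0,0,0,0,0,0.46],[0,0,-0.15,0,0,0,0.46],[0,0,-0.3,0,0,0,0.46],[0,0,-0.6,0,0,0,0.46],[0,0,-1,0,0,0,0.46],[0,0,-1,0,0,0,0.46],[0,0,-1,0,0,0,0.46],[0,0,-1,0,0,0,0.46],[0,0,-1,0,0,0,0.46],[0,0,0,0,0,0,0.46],[0,0,0,0,0,0,0.46]]'
python3 - <<'E'
from h import *
o=optics.get_image('wrist')[:,:,::-1]
a=cv2.resize(o[80:240,180:380],(500,400)); s=optics.get_image('side')[:,:,::-1]; b=cv2.resize(s[130:330,185:385],(300,300)); b=np.vstack([b,np.zeros((100,300,3),np.uint8)])
cv2.imwrite('pics/cup2.png',np.hstack([a,b]))
E
```

```text
t: 28.2
ee_pos: [509.0, -334.0, 341.4]
orientation: [3.139, -0.0, 0.006]
ft_force: [-0.8, 0.2, 0.2]
width: 40.3
grasp_force: 0.0
```

View pics/cup2.png

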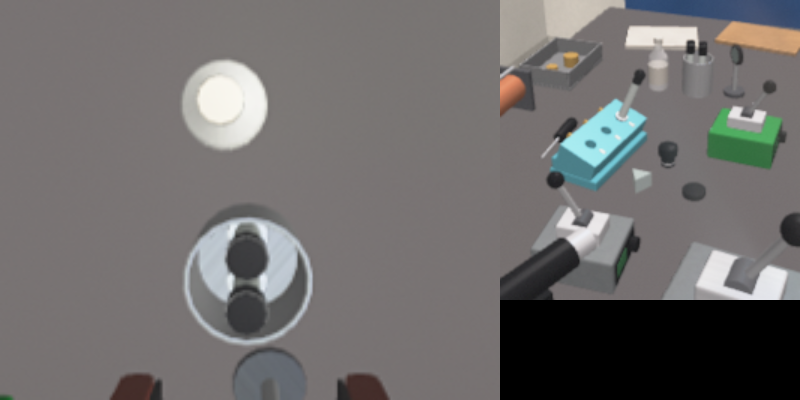

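Both short lamps stand upright in the cup, caps at crop (246,257) and (246,310). The lever is to the back, the tall lamp is plugged in, and the bystanders are in place.

```bash
python3 -c "
from workcell import ctrl
print(ctrl.close_job())"
```

```text
the job is handed in; nothing more can be done
None
```

The job is handed in, with no verdict returned: the last pictures show the supply off (switched before any lamp was pulled), both short lamps upright in the cup, and the tall lamp, cup and bystanders in place.

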